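# Move the charged battery pack from the charger to the colour-check lamp

### The arm

A 6-joint arm with a two-finger parallel gripper is mounted at the origin on a cart in front of the work surface, level with it; the furniture and walls round the work are solid. World frame = base frame: x ahead of the robot, y to its left, z up, the work surface at z = 0. Lengths are in m, angles in rad, forces in N, time in s.
With the tool pointing down it reaches from about 0.3 to 0.775 m from the base axis. Payload 14.6 kg.
Tool frame: the origin (TCP) lies midway between the tips of the shut fingers; the grasp point (between the pads) lies 19 mm behind it; z points along the fingers, y is the direction in which the jaws open and shut (so a half turn about z gives the same grasp; the last joint's range is limited). The gripper opens to 94 mm and grips with 3 to 60 N. Pads are 16 mm wide; open, the fingers measure 119 mm over their backs; the gripper's body (75 mm by 177 mm) begins 78 mm behind the grasp point.
Start: joints at [1.267, 0.3, 1.521, -0, 1.321, -0.067], TCP at [0.129, 0.535, 0.205] pointing down, gripper open.
Joint ranges: [-3.03, 3.03], [-0.79, 2.21], [0.23, 2.52], [-1.04, 4.18], [0, 3.07], [-2.55, 2.55]. Speed limits (rad/s): [2.22, 2.22, 2.57, 3.14, 3.14, 3.14].

### API

Orientations are given as [roll, pitch, yaw] about the fixed x, y, z axes, in that order (R = Rz(yaw) Ry(pitch) Rx(roll)).
In Python, from station import readout, imaging, job gives the robot as it stands.
- The arm moves only by the tool arm_command, never from a script. Its argument "increments" is a list of rows, each an object with "gripper": the opening, from 0 (shut) to 1 (fully open); "slide": the shift along the world's x, y, z in m, a list of three; "yaw": the turn about the world's z in rad. A call has 1 to 8 rows; each row is the pose to reach, as a shift and turn from the pose commanded when the call began; what a row does not reach only later rows make up. A row lasts 1/8 s, in which the tool goes at most 62.5 mm and 10.7 degrees, less where a joint would pass 70% of its speed; a pose out of reach is approached as far as the arm can. A call with a gripper value outside its range is refused whole. The fingers move at their own pace and stop on an object; "grip_force" is the grip in N (left out, the last holds). Time passes only in rows, so rows that repeat a pose let the fingers close. It gives the time, the measured TCP pose, the force and the opening at its end, in the units of the state.
- readout.get_obs(): the state, without advancing time (a new reading comes with each control period).
- imaging.camera(name): name is "scene" or "top" or "wrist"; returns a dict with "color" (384x512x3 uint8, red, green, blue), "mtx" (3x3 intrinsics, pixels), "rvec" (rotation vector, rad) and "tvec" (3), from world to camera coordinates, as OpenCV has them. Camera axes: x right, y down, z forward; pixel columns grow to the right and rows downward; lengths in m; the calibration is good to about 2 mm. A picture is of the moment at which its call begins. There is no depth.
- job.hand_in(): hands the job in, once; it reports no verdict.
The state is a dict: "time_s": time; "qpos": joint angles; "joint_vel": joint speeds; "tau": joint torques, N m; "ee_pos": TCP position; "eef_rot": TCP orientation; "force": force on the tool from outside, world axes, zero at the start; "moment": the same for the moment, N m; "grip_width": finger opening in m.
Only numpy, scipy, OpenCV 4.12 (cv2) and the standard library are available. Lean on these libraries where they do the work, as an engineer would, in place of code of your own. Each camera call takes 0.05 s, during which the arm holds its last target. There are 200 camera calls.

### The job

The lamp battery is charged: press down the charger's catch so that the pack pops loose, slide the pack out, and slide it nose first into the colour-check lamp until it is fully home and the lamp's catch has clicked up behind it. Leave the other things on the bench where they are.

Things in the scene. Friction and masses are not known exactly. Their poses are not given: they have to be found in the camera images.
- pack: Black battery pack, 150 g: dovetail foot 96 mm long (x), 78 mm wide below, 66 mm on top, 12 mm high; shoulder 42 x 48 mm up to 18 mm; in the middle a square stalk 38 x 38 mm up to 68 mm. Origin: centre of the underside; z up; +x to the nose end (three brass contacts; narrows 6 mm a side over its last 8 mm), which goes in first. At the start it is home in the charger.
- pack_grip (a point): Middle of the pack's stalk, 50 mm above its underside; the 38 mm sides can be gripped from above, fore and aft or left and right.
- pack_nose (a point): Middle of the pack's nose end, 48 mm along +x from its origin, 6 mm above the underside.
- charger: Grey battery charger, fixed. Origin: on the bench under the centre of a home pack; z up, +x the way a pack goes in, -x out of the mouth. Two upright cheeks (x -40 to +48 mm, inner faces 56 mm and outer 72 mm apart, 90 mm high) stand left and right of the pack's stalk, so there it can be gripped only fore and aft. Back (x 56 to 100 mm) 44 mm high, 100 mm wide.
- charger_mouth (a point): Middle of the charger's slide floor where its rails begin (40 mm out, -x, of its origin), 20 mm above the bench. The slide is the same as the lamp's. A sill 3 to 14 mm high reaches 39 mm farther out, from 50 mm right to 89 mm left of the middle.
- charger_inner (a point): Slide floor of the charger at a home pack's nose end, 48 mm in (+x) of its origin. A sprung ejector here pushes the pack 20 mm out when the catch is pressed (5 N at home, 2.8 N at 20 mm); the pack then stays there, past the catch.
- charger_pad (a point): Centre of the top of the charger catch's grey ribbed press pad, 26 x 26 mm, 34 mm above the bench when up; beside the mouth, 59 mm out (-x) and 71 mm left (+y) of the charger's origin. Moves down with the catch.
- charger_catch (a joint): How far the charger's catch is pressed down, m: 0 up, 0.009 fully down. Its nose clears the pack at 0.006 to 0.007. Spring 1.5 N at rest, 4 N fully down, and about 3 N more of friction while the pack leans on it.
- lamp: Grey colour-check lamp, six white lenses on top, fixed; slide empty. Origin: on the bench under the centre of a home pack; z up, +x the way a pack goes in, -x out of the mouth. No cheeks (sides open above 34 mm), but a housing 100 mm wide, 98 mm high, x 26 to 112 mm, overhangs the slide from 36 mm up: a home pack's stalk has only 7 mm in front, so push it home gripped left and right (y).
- lamp_mouth (a point): Middle of the lamp's slide floor where its rails begin (40 mm out, -x, of its origin), 20 mm above the bench. Undercut rails, 81 mm apart at the floor, 66 mm at the top, 14 mm high, outer faces 100 mm apart; 1.5 mm of play a side. A sill 3 to 14 mm high reaches 39 mm farther out, from 50 mm right to 89 mm left.
- lamp_inner (a point): Slide floor of the lamp at a home pack's nose end, 48 mm in (+x) of its origin. A sprung ejector resists the last 20 mm (2.8 to 5 N); a hard stop lies 2.5 mm beyond home.
- lamp_pad (a point): Centre of the top of the same kind of press pad on the lamp, 59 mm out and 71 mm left of the lamp's origin.
- lamp_catch (a joint): How far the lamp's catch is down, m: 0 up, 0.009 fully down. Its nose (28 mm wide, 48 to 65 mm out of the origin, 6 mm above the slide floor, ramped on the outside) is pushed down by a pack sliding in and springs up behind the tail just past home; let go, the pack settles back against it.
- bench_edge_left (a point): A point on the bench's straight front edge, left. The bench top (z = 0) lies beyond the line through the two edge points. A spray-gun case with raised lid stands fixed between the two devices' places, about x 0.53 to 0.77, y -0.27 to -0.03 m (world).
- bench_edge_right (a point): A point on the bench's front edge, right.
- film_gauge: Bystander: black hand-held film gauge lying flat, 105 x 62 x 26 mm, origin under its centre, x along its length.
- tin_small_3: Bystander: small closed paint tin standing, 62 mm across, 74 mm high, origin under its centre.
- tin_small_1: Bystander: small closed paint tin standing, 62 mm across, 62 mm high, origin under its centre.
- squeeze_bottle: Bystander: white squeeze bottle standing, 60 mm across, 152 mm high, origin under its centre.
- cup_s4: Bystander: small spray-gun cup with a black collar and a lid, standing, 73 mm across, 120 mm high, origin under its centre.

How it is judged:
By the outcome, as a careful person would: the job done as asked, in the order asked, and still so for the second after the job is handed in, with the robot touching nothing.
It also fails if it takes over 58 s, if anything falls off the work surface, if the arm or the gripper's body presses on something with over 40 N, if the wrist force passes 120 N, or if a joint passes its speed limit or range.

## Working session

There is one attempt and no reset: what is moved stays moved. The work goes in short steps, Python scripts to look and compute and a tool call to move; the robot and the scene stay as the last step left them, time stands still between calls to the robot, and variables do not carry over. Pictures are saved under pics/ and viewed, about 8 in all and at most 12, crops included, and the job is handed in when it is done.

Besides the shell and the picture viewer there is one more tool, called after ">>>" as name(argument=value, ...), one argument or row to a line, values as JSON. arm_command: Moves the arm, as the interface text tells. Its arguments: {"type":"object","properties":{"increments":{"type":"array","items":{"type":"object","properties":{"gripper":{"type":"number"},"slide":{"type":"array","items":{"type":"number"}},"yaw":{"type":"number"}}}},"grip_force":{"type":"number"}},"required":["increments"]}

```bash
mkdir -p pics; ls; cat > h.py <<'E'
import numpy as np, cv2
from station import readout, imaging, job
def snap(n,f):
    c=imaging.camera(n); np.savez(f'pics/{f}.npz',**c)
    cv2.imwrite(f'pics/{f}.png',cv2.cvtColor(c['color'],cv2.COLOR_RGB2BGR)); return c
def ld(f): return np.load(f'pics/{f}.npz')
def proj(c,P):
    return cv2.projectPoints(np.array(P,float).reshape(-1,3),c['rvec'],c['tvec'],c['mtx'],None)[0].reshape(-1,2)
def ray(c,uv,z):
    R=cv2.Rodrigues(c['rvec'])[0]; o=-R.T@c['tvec'].reshape(3)
    d=R.T@np.linalg.inv(c['mtx'])@np.array([uv[0],uv[1],1.]); return o+d*(z-o[2])/d[2]
E
python3 - <<'E'
from h import *
a=snap('scene','s0');b=snap('top','t0')
for c in(a,b):
    R=cv2.Rodrigues(c['rvec'])[0]; print(-R.T@c['tvec'].reshape(3),R[2],c['mtx'][0,0])
im=np.hstack([cv2.imread('pics/s0.png'),cv2.imread('pics/t0.png')])
print(readout.get_obs())
for n in 'st':
    cv2.imwrite(f'pics/{n}0b.png',cv2.resize(cv2.imread(f'pics/{n}0.png'),(800,600),interpolation=cv2.INTER_CUBIC))
E
```

```text
pics
[-0.0080924  -0.72549352  0.72048176] [ 0.54154286  0.54685478 -0.63849917] 394.9646339633653
[ 0.32047653 -0.19510671  1.30298057] [ 0.18608886 -0.02408781 -0.98223761] 450.7927867454769
{'time_s': 0.1, 'qpos': array([ 1.26739400e+00,  3.00412364e-01,  1.52151123e+00,  2.72467755e-05,
        1.32064593e+00, -6.65973023e-02]), 'joint_vel': array([ 0.00063139, -0.00138635, -0.0021983 ,  0.00054853, -0.00162464,
       -0.00024752]), 'tau': array([ 1.30506156e-03, -5.32640183e+01, -3.53291953e+01,  7.09858630e-02,
        2.34616647e-02, -6.17613114e-05]), 'ee_pos': array([0.12895815, 0.53444392, 0.20494808]), 'eef_rot': array([-3.14061971e+00, -9.13423522e-05,  2.90478082e+00]), 'force': array([ 0.2227838 , -0.29593108,  0.06674504]), 'moment': array([-0.01647062, -0.0330389 ,  0.03236852]), 'grip_width': 0.09422468420860633}
```

View pics/t0b.png

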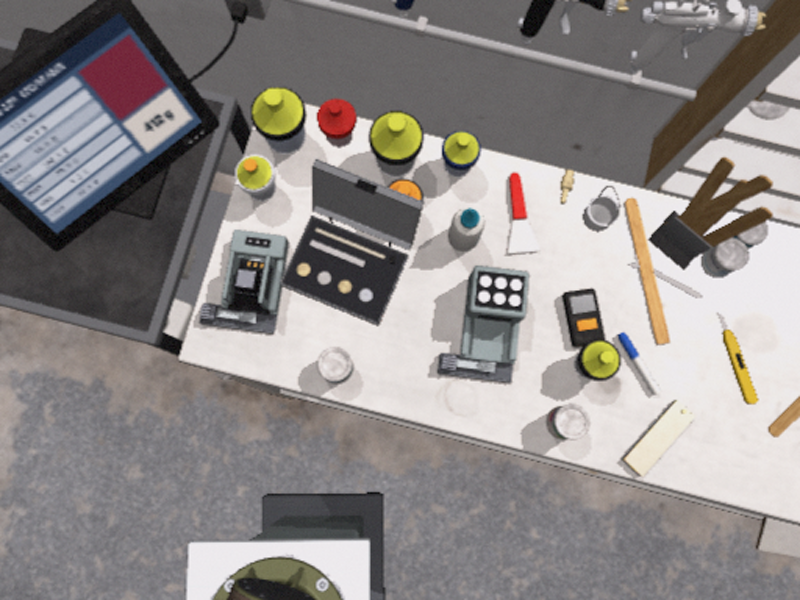

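View pics/s0b.png

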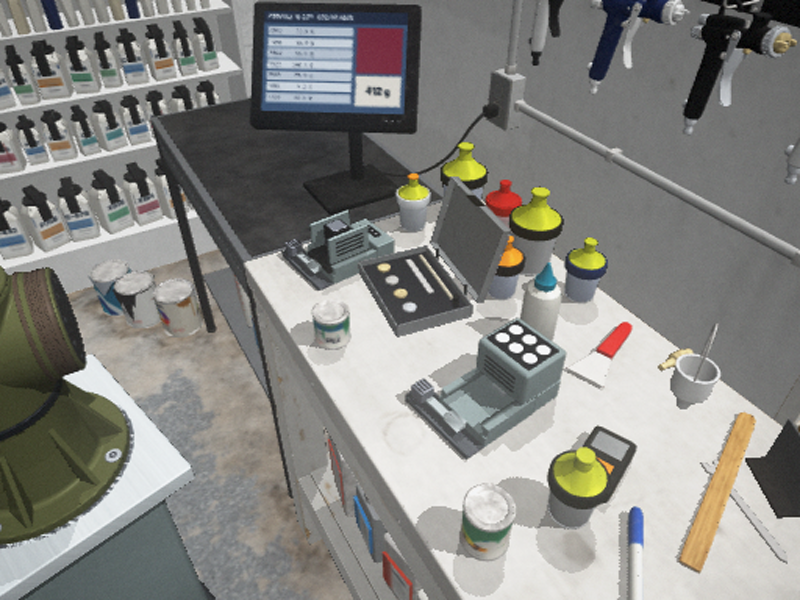

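The top view shows the charger at about (250,280) and the lamp at (495,320), both with their mouths toward the robot. The pack sits between the charger's cheeks, and the gripper isn't in view yet.

```bash
python3 - <<'E'
from h import *
c=ld('t0')
for n,l,r in(('ch',(202,320),(275,331)),('lamp',(440,372),(511,380))):
    L=ray(c,np.array(l)*.64,.014);R=ray(c,np.array(r)*.64,.014)
    y=(L-R)[:2]; d=np.linalg.norm(y); y/=d; x=np.array([y[1],-y[0]])
    print(n,L,R,d, 'yaw',np.arctan2(x[1],x[0]),'org',R[:2]+y*.05+x*.079)
for p in[(180,360),(760,515)]: print(ray(c,np.array(p)*.64,0))
E
```

```text
ch [0.54128697 0.14762387 0.014     ] [0.5200718  0.01301935 0.014     ] 0.13626613537213583 yaw -0.1563251395126515 org [0.60589294 0.05011021]
lamp [ 0.44249519 -0.29014898  0.014     ] [ 0.42697074 -0.4202303   0.014     ] 0.13100442090938358 yaw -0.11878234602726494 org [ 0.51133925 -0.37994437]
[0.46909282 0.18830566 0.        ]
[ 0.18211494 -0.86439313  0.        ]
```

>>> arm_command(
  increments=[
    {"gripper": 0,"slide": [0.05,-0.06,0.01],"yaw": -0.18},
    {"gripper": 0,"slide": [0.09,-0.11,0.02],"yaw": -0.36},
    {"gripper": 0,"slide": [0.13,-0.16,0.03],"yaw": -0.54},
    {"gripper": 0,"slide": [0.17,-0.21,0.04],"yaw": -0.72},
    {"gripper": 0,"slide": [0.21,-0.26,0.05],"yaw": -0.9},
    {"gripper": 0,"slide": [0.25,-0.31,0.05],"yaw": -1.08},
    {"gripper": 0,"slide": [0.29,-0.36,0.05],"yaw": -1.26},
    {"gripper": 0,"slide": [0.33,-0.41,0.05],"yaw": -1.44},
  ],
)

```text
time_s: 1.1
ee_pos: [0.4413, 0.146, 0.2554]
eef_rot: [3.141, -0.0, 1.459]
force: [0.6, 1.3, 0.3]
grip_width: 0.0172
```

```bash
python3 - <<'E'
from h import *
o=readout.get_obs(); print(o['time_s'],o['ee_pos'],o['eef_rot'],o['qpos'])
c=snap('wrist','w1'); R=cv2.Rodrigues(c['rvec'])[0]; print(-R.T@c['tvec'].reshape(3),R[2],c['mtx'])
cv2.imwrite('pics/w1b.png',cv2.resize(cv2.imread('pics/w1.png'),(800,600),interpolation=cv2.INTER_CUBIC))
E
```

```text
1.1 [0.44129942 0.14604245 0.25539722] [ 3.14140575e+00 -1.16734187e-04  1.45878262e+00] [2.40747508e-01 7.03688198e-02 1.67572562e+00 4.56743928e-05
 1.39528249e+00 3.52753258e-01]
[0.44949928 0.21516892 0.43477298] [-0.02696257 -0.23709226 -0.97111291] [[340.62548682   0.         252.47841921]
 [  0.         340.62548682 190.54668944]
 [  0.           0.           1.        ]]
```

View pics/w1b.png

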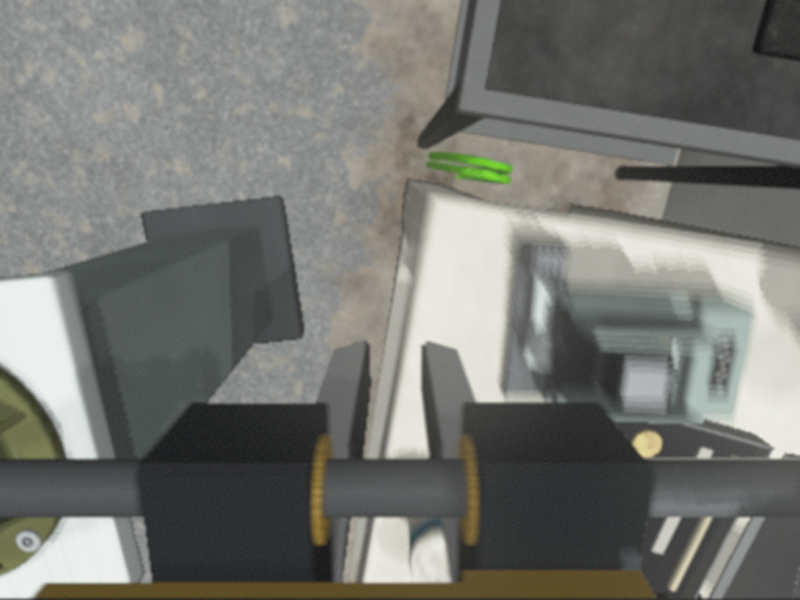

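The wrist view (blurred) shows the charger at about (640,330) with its pad at upper left (545,260). The camera is on the +y side of the tool. I'll move closer and let it settle.

>>> arm_command(
  increments=[
    {"gripper": 0,"slide": [0.055,-0.03,0.0]},
    {"gripper": 0,"slide": [0.1,-0.06,0.0]},
    {"gripper": 0,"slide": [0.12,-0.07,0.0]},
    {"gripper": 0,"slide": [0.12,-0.07,0.0]},
    {"gripper": 0,"slide": [0.12,-0.07,0.0]},
  ],
)

```text
invalid input
```

```bash
python3 - <<'E'
from h import *
o=readout.get_obs(); print(o['time_s'],o['ee_pos'],o['eef_rot'],o['grip_width'],o['force'])
c=snap('wrist','w2')
cv2.imwrite('pics/w2b.png',cv2.resize(cv2.imread('pics/w2.png')[0:300,80:480],(800,600),interpolation=cv2.INTER_CUBIC))
E
```

```text
1.15 [0.44442288 0.14129    0.25496497] [3.14105356e+00 1.48370492e-03 1.44564259e+00] 0.013358506817608794 [ 1.89841463 -2.74999896 -2.22905179]
```

View pics/w2b.png

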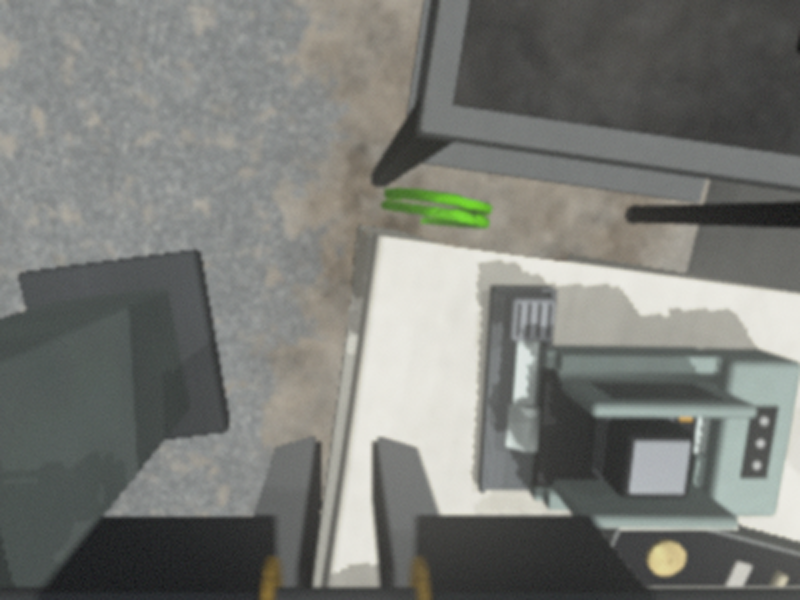

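The view is sharp. In the crop, the sill's outer corners are at (491,286) and (478,490), the pad is centred near (535,318), the stalk top near (659,466), and the back's far corners are at (798,362) and (780,514). I'll fit the charger pose from these.

```bash
cat >> h.py <<'E'
from scipy.optimize import least_squares
def fit(obs,x0):
    # obs: list of (cam, uv Nx2, model Nx3)
    def W(p,M):
        c,s=np.cos(p[2]),np.sin(p[2]); M=np.array(M,float)
        return np.c_[p[0]+c*M[:,0]-s*M[:,1],p[1]+s*M[:,0]+c*M[:,1],M[:,2]]
    f=lambda p:np.concatenate([(proj(c,W(p,M))-np.array(u)).ravel() for c,u,M in obs])
    r=least_squares(f,x0,loss='soft_l1'); return r.x,f(r.x).reshape(-1,2)
E
python3 - <<'E'
from h import *
np.set_printoptions(precision=4,suppress=True)
c=ld('w2')
u=np.array([(491,286),(478,490),(534,319),(659,466),(798,362),(780,514)])/2.+[80,0]
M=[(-.079,.089,.014),(-.079,-.05,.014),(-.059,.071,.034),(0,0,.088),(.1,.05,.044),(.1,-.05,.044)]
p,r=fit([(c,u,M)],[.6,.05,-.15]); print(p,'\n',r)
x=np.array([np.cos(p[2]),np.sin(p[2])]);y=np.array([-x[1],x[0]])
print('pad',p[:2]-.059*x+.071*y)
E
```

```text
[ 0.6046  0.058  -0.1314] 
 [[ 0.6463 -0.5647]
 [ 1.029   2.7417]
 [-1.3053  0.0605]
 [-0.6749 -0.2669]
 [ 3.3999 -1.4781]
 [-1.1764  1.3413]]
pad [0.5554 0.1361]
```

>>> arm_command(
  grip_force=20,
  increments=[
    {"gripper": 0,"slide": [0.05,-0.01,-0.05],"yaw": 0},
    {"gripper": 0,"slide": [0.09,-0.02,-0.1],"yaw": 0},
    {"gripper": 0,"slide": [0.1,-0.02,-0.14],"yaw": 0},
    {"gripper": 0,"slide": [0.1,-0.02,-0.14],"yaw": 0},
  ],
)

```text
time_s: 1.7
ee_pos: [0.5387, 0.1279, 0.112]
eef_rot: [-3.135, 0.002, 1.465]
force: [-0.2, 0.6, 0.6]
grip_width: 0.0005
```

>>> arm_command(
  increments=[
    {"gripper": 0,"slide": [0.0,0,0],"yaw": 0},
  ],
)

```text
time_s: 1.82
ee_pos: [0.5404, 0.1285, 0.1173]
eef_rot: [3.14, -0.001, 1.466]
force: [1.0, -0.0, 1.5]
grip_width: 0.0003
```

```bash
python3 - <<'E'
from h import *
o=readout.get_obs(); print(o['time_s'],o['ee_pos'],o['eef_rot'])
c=snap('wrist','w3')
cv2.imwrite('pics/w3b.png',cv2.resize(cv2.imread('pics/w3.png')[0:300,112:512],(800,600),interpolation=cv2.INTER_CUBIC))
E
```

```text
1.825 [0.54042052 0.12854862 0.11728943] [ 3.13997088e+00 -5.56279336e-04  1.46567823e+00]
```

View pics/w3b.png

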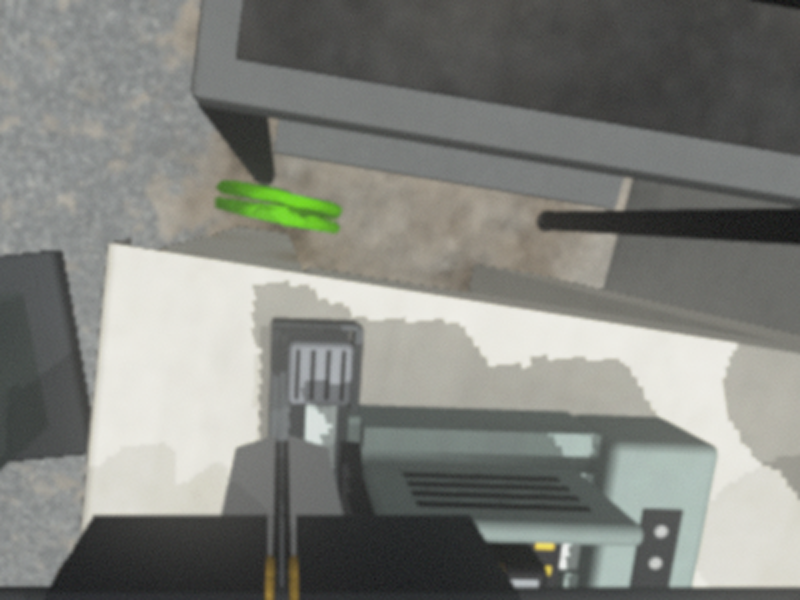

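The closer view shows the pad with corners (293,343) to (351,405) and the back corner at (716,449). I'll refine the fit.

```bash
python3 - <<'E'
from h import *
np.set_printoptions(precision=4,suppress=True)
c=ld('w2')
u=np.array([(491,286),(478,490),(534,319),(659,466),(798,362),(780,514)])/2.+[80,0]
M=[(-.079,.089,.014),(-.079,-.05,.014),(-.059,.071,.034),(0,0,.088),(.1,.05,.044),(.1,-.05,.044)]
u3=np.array([(272,320),(322,374),(716,449)])/2.+[112,0]
M3=[M[0],M[2],M[4]]
d=ld('w3')
t=ld('t0')
p,r=fit([(c,u,M),(d,u3,M3)],[.6,.05,-.15]); print(p,'\n',r)
x=np.array([np.cos(p[2]),np.sin(p[2])]);y=np.array([-x[1],x[0]])
print('pad',p[:2]-.059*x+.071*y, 'direct',ray(d,u3[1],.034), 'padw2',ray(c,u[2],.034),'stalk',ray(c,u[3],.088))
E
```

```text
[ 0.6048  0.0567 -0.1423] 
 [[ 1.7684 -0.2392]
 [ 0.9273  3.0083]
 [-0.3259  0.575 ]
 [-0.4154  0.8193]
 [ 3.8863  0.479 ]
 [-1.5753  3.0729]
 [-0.9406 -0.759 ]
 [-1.8233 -0.5057]
 [ 3.3935 -1.6497]]
pad [0.5565 0.1353] direct [0.5579 0.1347 0.034 ] padw2 [0.5569 0.1359 0.034 ] stalk [0.6053 0.0576 0.088 ]
```

>>> arm_command(
  increments=[
    {"gripper": 0,"slide": [0.017,0.0065,-0.03],"yaw": -0.035},
    {"gripper": 0,"slide": [0.017,0.0065,-0.07],"yaw": -0.035},
    {"gripper": 0,"slide": [0.017,0.0065,-0.082],"yaw": -0.035},
    {"gripper": 0,"slide": [0.017,0.0065,-0.087],"yaw": -0.035},
    {"gripper": 0,"slide": [0.017,0.0065,-0.092],"yaw": -0.035},
    {"gripper": 0,"slide": [0.017,0.0065,-0.092],"yaw": -0.035},
    {"gripper": 0,"slide": [0.017,0.0065,-0.092],"yaw": -0.035},
  ],
)

```text
time_s: 2.75
ee_pos: [0.5582, 0.1348, 0.0251]
eef_rot: [3.139, -0.001, 1.43]
force: [-3.0, 1.0, 7.6]
grip_width: 0.0003
```

```bash
python3 - <<'E'
from h import *
o=readout.get_obs(); print(o['time_s'],o['ee_pos'],o['eef_rot'],o['force'])
E
```

```text
2.75 [0.55821448 0.13475954 0.02508188] [ 3.13917660e+00 -1.03868527e-03  1.42982853e+00] [-3.04991738  1.04520555  7.63392766]
```

>>> arm_command(
  increments=[
    {"gripper": 0,"slide": [0,0,0],"yaw": 0},
    {"gripper": 0,"slide": [0,0,0.04],"yaw": 0},
    {"gripper": 0.8,"slide": [0,0,0.1],"yaw": 0},
    {"gripper": 0.8,"slide": [0,-0.02,0.15],"yaw": 0},
    {"gripper": 0.8,"slide": [0,-0.03,0.19],"yaw": 0},
    {"gripper": 0.8,"slide": [0,-0.03,0.2],"yaw": 0},
    {"gripper": 0.8,"slide": [0,-0.03,0.2],"yaw": 0},
  ],
)

```text
time_s: 3.62
ee_pos: [0.5574, 0.1046, 0.2233]
eef_rot: [3.141, -0.0, 1.43]
force: [-0.2, -0.1, 0.3]
grip_width: 0.047
```

```bash
python3 - <<'E'
from h import *
o=readout.get_obs(); print(o['time_s'],o['ee_pos'],o['eef_rot'],o['force'],o['grip_width'])
snap('wrist','w4');snap('scene','s4');snap('top','t4')
a=cv2.resize(cv2.imread('pics/w4.png')[60:300,112:512],(800,480),interpolation=cv2.INTER_CUBIC)
cv2.imwrite('pics/w4b.png',a)
E
```

```text
3.625 [0.55741589 0.10462046 0.22333841] [ 3.14085242e+00 -2.13946697e-04  1.42984789e+00] [-0.22457018 -0.14803035  0.27415021] 0.047039486806912195
```

View pics/w4b.png

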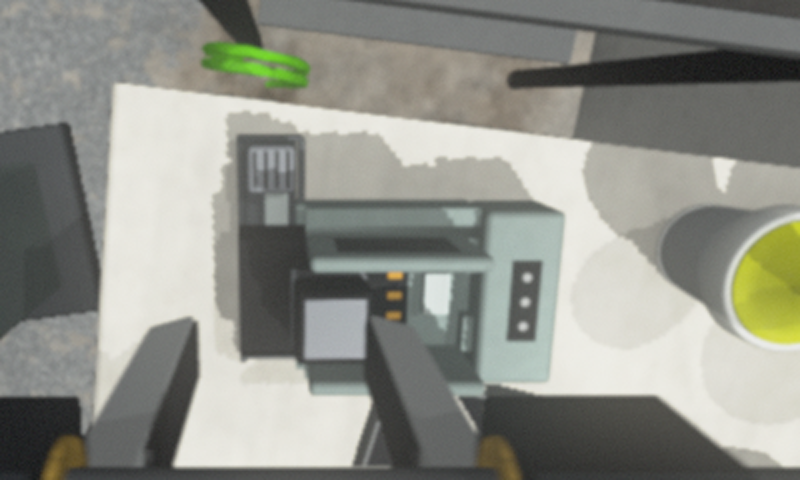

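The pack has popped out: its tail now covers the catch area and the contacts show at (395,295). The stalk top is at (304–367, 299–360).

```bash
python3 - <<'E'
from h import *
np.set_printoptions(precision=4,suppress=True)
M=[(-.079,.089,.014),(-.079,-.05,.014),(-.059,.071,.034),(.1,.05,.044),(.1,-.05,.044)]
c=ld('w2');u=np.array([(491,286),(478,490),(534,319),(798,362),(780,514)])/2.+[80,0]
u4=np.array([(239,135),(240,357),(272,170),(563,212),(548,381)])/2.+[112,60]
d=ld('w4')
for ob in ([(d,u4,M)],[(d,u4,M),(c,u,M)]):
    p,r=fit(ob,[.6,.05,-.15]); print(p,'\n',r)
    x=np.array([np.cos(p[2]),np.sin(p[2])])
    print('exp pack',p[:2]-.02*x)
C=[ray(d,np.array(q)/2.+[112,60],.088) for q in[(304,298),(368,300),(367,360),(304,360)]]
print(np.array(C),np.mean(C,0))
E
```

```text
[ 0.6049  0.0565 -0.1447] 
 [[-1.5292 -1.116 ]
 [-0.678   3.5968]
 [-0.4759 -0.5598]
 [ 3.0964 -0.2021]
 [ 1.3664  2.337 ]]
exp pack [0.5851 0.0594]
[ 0.6044  0.0573 -0.139 ] 
 [[-2.5417 -1.3563]
 [-0.9537  3.394 ]
 [-1.4312 -0.9138]
 [ 2.3673 -1.4051]
 [ 1.1822  1.2784]
 [ 1.146  -0.4975]
 [ 0.7007  2.7919]
 [-0.9124  0.255 ]
 [ 3.466  -0.2829]
 [-1.71    2.3989]]
exp pack [0.5846 0.0601]
[[0.5652 0.0772 0.088 ]
 [0.5956 0.0719 0.088 ]
 [0.5917 0.0412 0.088 ]
 [0.5609 0.0456 0.088 ]] [0.5784 0.059  0.088 ]
```

>>> arm_command(
  grip_force=20,
  increments=[
    {"gripper": 0.8,"slide": [0.022,-0.045,-0.01],"yaw": -0.002},
    {"gripper": 0.8,"slide": [0.0225,-0.0455,-0.06],"yaw": -0.002},
    {"gripper": 0.8,"slide": [0.0225,-0.0455,-0.11],"yaw": -0.002},
    {"gripper": 0.8,"slide": [0.0225,-0.0455,-0.15],"yaw": -0.002},
    {"gripper": 0.8,"slide": [0.0225,-0.0455,-0.171],"yaw": -0.002},
    {"gripper": 0.8,"slide": [0.0225,-0.0455,-0.171],"yaw": -0.002},
    {"gripper": 0.3,"slide": [0.0225,-0.0455,-0.171],"yaw": -0.002},
    {"gripper": 0.3,"slide": [0.0225,-0.0455,-0.171],"yaw": -0.002},
  ],
)

```text
time_s: 4.78
ee_pos: [0.5804, 0.059, 0.0533]
eef_rot: [3.14, -0.0, 1.428]
force: [-0.2, -0.6, 0.9]
grip_width: 0.0582
```

>>> arm_command(
  grip_force=20,
  increments=[
    {"gripper": 0.3,"slide": [0,0,0],"yaw": 0},
    {"gripper": 0.3,"slide": [0,0,0],"yaw": 0},
  ],
)

```text
time_s: 5.03
ee_pos: [0.5798, 0.059, 0.0527]
eef_rot: [-3.142, -0.0, 1.428]
force: [-0.3, -0.4, 1.4]
grip_width: 0.0389
```

>>> arm_command(
  grip_force=30,
  increments=[
    {"gripper": 0.3,"slide": [-0.005,0.0007,0],"yaw": 0},
    {"gripper": 0.3,"slide": [-0.015,0.0021,0],"yaw": 0},
    {"gripper": 0.3,"slide": [-0.025,0.0036,0],"yaw": 0},
    {"gripper": 0.3,"slide": [-0.035,0.005,0],"yaw": 0},
  ],
)

```text
time_s: 5.52
ee_pos: [0.5442, 0.0641, 0.0525]
eef_rot: [3.141, -0.0, 1.428]
force: [0.9, -0.6, 2.0]
grip_width: 0.0379
```

>>> arm_command(
  increments=[
    {"gripper": 0.3,"slide": [-0.01,0.0014,0],"yaw": 0},
    {"gripper": 0.3,"slide": [-0.022,0.0031,0],"yaw": 0},
    {"gripper": 0.3,"slide": [-0.035,0.005,0],"yaw": 0},
    {"gripper": 0.3,"slide": [-0.05,0.007,0],"yaw": 0},
    {"gripper": 0.3,"slide": [-0.065,0.0093,0],"yaw": 0},
    {"gripper": 0.3,"slide": [-0.065,0.0093,0],"yaw": 0},
  ],
)

```text
time_s: 6.28
ee_pos: [0.4786, 0.0734, 0.0521]
eef_rot: [-3.14, 0.0, 1.428]
force: [0.2, -0.2, -1.8]
grip_width: 0.0375
```

>>> arm_command(
  increments=[
    {"gripper": 0.3,"slide": [0,0,0.04],"yaw": 0},
    {"gripper": 0.3,"slide": [-0.005,0,0.09],"yaw": 0},
    {"gripper": 0.3,"slide": [-0.01,-0.03,0.14],"yaw": 0},
    {"gripper": 0.3,"slide": [-0.015,-0.08,0.168],"yaw": 0},
    {"gripper": 0.3,"slide": [-0.02,-0.14,0.168],"yaw": 0},
    {"gripper": 0.3,"slide": [-0.03,-0.2,0.168],"yaw": 0},
    {"gripper": 0.3,"slide": [-0.04,-0.26,0.168],"yaw": 0},
    {"gripper": 0.3,"slide": [-0.05,-0.32,0.168],"yaw": 0},
  ],
)

```text
time_s: 7.28
ee_pos: [0.4293, -0.2488, 0.2204]
eef_rot: [3.142, -0.0, 1.428]
force: [1.3, 0.6, -1.4]
grip_width: 0.0378
```

>>> arm_command(
  increments=[
    {"gripper": 0.3,"slide": [0,-0.05,0],"yaw": 0},
    {"gripper": 0.3,"slide": [0,-0.1,0],"yaw": 0},
    {"gripper": 0.3,"slide": [0,-0.15,0],"yaw": 0},
    {"gripper": 0.3,"slide": [0,-0.18,0],"yaw": 0},
    {"gripper": 0.3,"slide": [0,-0.18,0],"yaw": 0},
    {"gripper": 0.3,"slide": [0,-0.18,0],"yaw": 0},
  ],
)

```text
time_s: 8.02
ee_pos: [0.4299, -0.4262, 0.22]
eef_rot: [-3.141, -0.001, 1.428]
force: [-0.1, 0.6, -1.3]
grip_width: 0.0378
```

```bash
python3 - <<'E'
from h import *
o=readout.get_obs(); print(o['time_s'],o['ee_pos'],o['eef_rot'],o['force'],o['grip_width'])
snap('wrist','w5');snap('top','t5')
cv2.imwrite('pics/w5b.png',cv2.resize(cv2.imread('pics/w5.png'),(800,600),interpolation=cv2.INTER_CUBIC))
E
```

```text
8.025 [ 0.42994066 -0.42623992  0.22003296] [-3.14108777e+00 -6.72057909e-04  1.42793293e+00] [-0.07618856  0.55455699 -1.2941686 ] 0.037829814756430165
```

View pics/w5b.png

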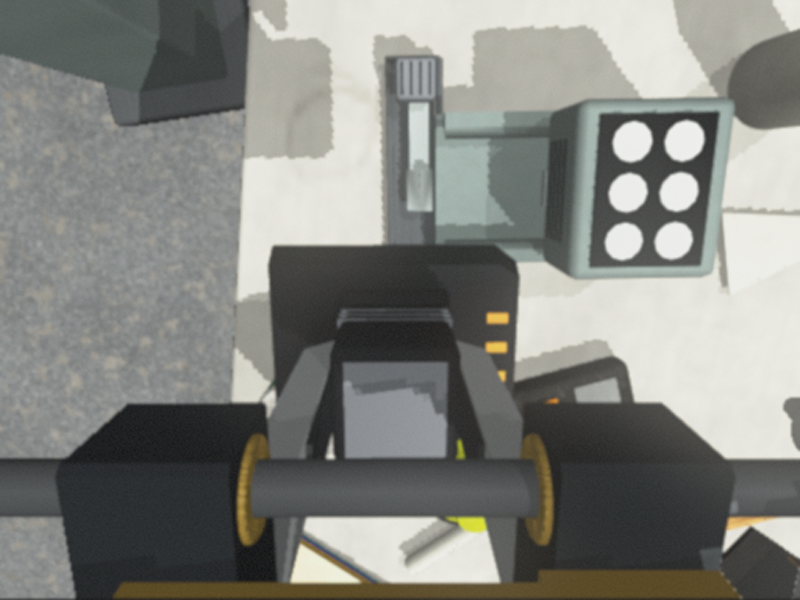

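The lamp is clearly visible: pad near (416,78), sill corner (388,57), housing top corners (733,101), (714,274) and (575,275). The pack is held square in the jaws, with the contacts on the +x side.

```bash
python3 - <<'E'
from h import *
np.set_printoptions(precision=4,suppress=True)
d=ld('w5'); s=.64
u=np.array([(388,57),(416,78),(733,101),(714,275),(582,101),(573,276),(442,115)])*s
M=[(-.079,.089,.014),(-.059,.071,.034),(.112,.05,.098),(.112,-.05,.098),(.026,.05,.098),(.026,-.05,.098),(-.04,.05,.034)]
p,r=fit([(d,u,M)],[.51,-.38,-.12]); print(p,'\n',r)
L=[ray(d,np.array(q)*s,.098)[:2] for q in[(633,141),(686,140),(628,192),(679,191),(624,241),(673,240)]]
L=np.array(L); print('lens',L.mean(0))
v=(L[1]-L[0]+L[3]-L[2]+L[5]-L[4]);print(np.arctan2(v[1],v[0])); v=(L[0]-L[4]+L[1]-L[5]);print(np.arctan2(-v[0],v[1]))
x=np.array([np.cos(p[2]),np.sin(p[2])]);y=np.array([-x[1],x[0]])
print('lens in lamp',(L.mean(0)-p[:2])@x,(L.mean(0)-p[:2])@y)
zb=.2200-.0327
pk=[ray(d,np.array(q)*s,zb)[:2] for q in[(272,250),(495,247)]]
v=pk[1]-pk[0];print('pack edge',pk,np.linalg.norm(v),np.arctan2(v[1],v[0]))
# predicted held pack pixels
a=1.428-np.pi/2;X=np.array([np.cos(a),np.sin(a)]);Y=np.array([-X[1],X[0]]);o=np.array([.42994,-.42624])
P=[np.r_[o+X*i+Y*j,zb+k] for i,j,k in[(-.048,.039,0),(.04,.039,0),(.048,.033,0),(-.048,.033,.012),(-.019,.019,.068),(.019,.019,.068)]]
print(proj(d,P)/s)
E
```

```text
[ 0.5106 -0.3834 -0.1315] 
 [[-1.949  -0.626 ]
 [-0.0348  1.0014]
 [ 5.0957 -1.5707]
 [ 1.3468  4.3659]
 [-1.5023 -0.3354]
 [-3.6598  4.7462]
 [ 2.021  -0.8606]]
lens [ 0.5808 -0.3909]
-0.12335125798225587
-0.13871895581183033
lens in lamp 0.07057609295036628 0.0017197926239767966
pack edge [array([ 0.3869, -0.3824]), array([ 0.4756, -0.3939])] 0.0895011344766577 -0.12901504276751172
[[273.945  245.6244]
 [493.5221 245.6754]
 [512.6991 260.4739]
 [267.8422 265.7586]
 [326.6045 349.3343]
 [459.6509 349.3903]]
```

>>> arm_command(
  increments=[
    {"gripper": 0.3,"slide": [-0.03,0.04,-0.02],"yaw": 0.012},
    {"gripper": 0.3,"slide": [-0.038,0.0595,-0.06],"yaw": 0.012},
    {"gripper": 0.3,"slide": [-0.038,0.0595,-0.11],"yaw": 0.012},
    {"gripper": 0.3,"slide": [-0.038,0.0595,-0.15],"yaw": 0.012},
    {"gripper": 0.3,"slide": [-0.038,0.0595,-0.16],"yaw": 0.012},
    {"gripper": 0.3,"slide": [-0.038,0.0595,-0.16],"yaw": 0.012},
    {"gripper": 0.3,"slide": [-0.038,0.0595,-0.16],"yaw": 0.012},
  ],
)

```text
time_s: 9.0
ee_pos: [0.3926, -0.3678, 0.0621]
eef_rot: [3.14, 0.002, 1.44]
force: [0.2, 0.4, -0.9]
grip_width: 0.038
```

```bash
python3 - <<'E'
from h import *
o=readout.get_obs(); print(o['time_s'],o['ee_pos'],o['eef_rot'],o['force'],o['grip_width'])
snap('wrist','w6');snap('scene','s6')
a=cv2.resize(cv2.imread('pics/w6.png')[80:300,160:426],(800,662),interpolation=cv2.INTER_CUBIC)[:600]
cv2.imwrite('pics/w6b.png',a)
E
```

```text
9.0 [ 0.39260468 -0.36784959  0.06209025] [3.13953502e+00 1.69199620e-03 1.43998834e+00] [ 0.20990766  0.42017023 -0.86029401] 0.03796114273478421
```

View pics/w6b.png

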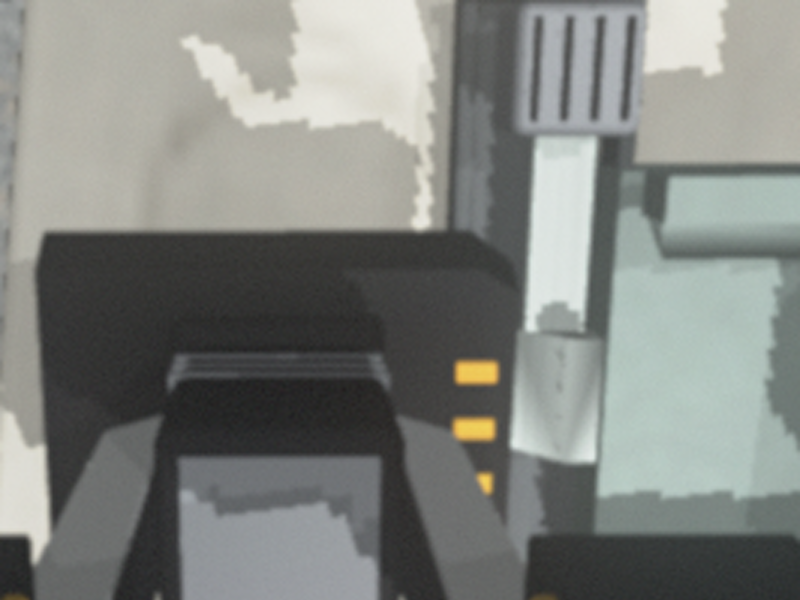

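```bash
python3 - <<'E'
from h import *
np.set_printoptions(precision=4,suppress=True)
d=ld('w6'); k=266/800.
f=lambda q,z: ray(d,np.array(q)*k+[160,80],z)[:2]
a=-.131;X=np.array([np.cos(a),np.sin(a)]);Y=np.array([-X[1],X[0]]);o=np.array([.5106,-.3825])
tcp=np.array([.3926,-.36785])
zb=.0621-.0327
for n,q,z in[('nose L',(517,333),.026),('nose R',(512,450),.026),('nose R2',(598,462),.026),('nose L2',(600,338),.026),('rail in top',(662,255),.034),('rail in top far',(795,257),.034),('rail out',(668,175),.034),('pad',(580,68),.034),('contact',(474,429),zb+.012),('contact0',(474,429),zb+.009),('footL',(45,234),zb),('footR',(470,233),zb),('sill',(456,10),.014)]:
    w=f(q,z)-o; print(n,round(w@X*1e3,1),round(w@Y*1e3,1))
w=tcp-o;print('tcp',w@X,w@Y)
E
```

```text
nose L -66.7 15.6
nose R -66.3 -11.3
nose R2 -46.9 -14.1
nose L2 -48.7 14.5
rail in top -39.9 34.0
rail in top far -12.6 33.6
rail out -40.2 50.3
pad -59.3 71.1
contact -78.2 -0.9
contact0 -77.6 -2.0
footL -167.0 37.7
footR -78.6 37.9
sill -80.8 83.2
tcp -0.1189026137490489 -0.0008893501248093325
```

>>> arm_command(
  increments=[
    {"gripper": 0.3,"slide": [0.0002,0.0015,-0.004],"yaw": 0},
    {"gripper": 0.3,"slide": [0.0002,0.0015,-0.0085],"yaw": 0},
    {"gripper": 0.3,"slide": [0.01,0.0002,-0.0085],"yaw": 0},
    {"gripper": 0.3,"slide": [0.02,-0.0011,-0.0085],"yaw": 0},
    {"gripper": 0.3,"slide": [0.03,-0.0024,-0.0085],"yaw": 0},
    {"gripper": 0.3,"slide": [0.039,-0.0036,-0.0085],"yaw": 0},
    {"gripper": 0.3,"slide": [0.039,-0.0036,-0.0085],"yaw": 0},
  ],
)

```text
time_s: 9.98
ee_pos: [0.432, -0.3711, 0.052]
eef_rot: [3.14, 0.001, 1.44]
force: [0.9, -1.0, 0.4]
grip_width: 0.0381
```

>>> arm_command(
  increments=[
    {"gripper": 0.3,"slide": [0.008,-0.001,0.0005],"yaw": 0},
    {"gripper": 0.3,"slide": [0.016,-0.0021,0.001],"yaw": 0},
    {"gripper": 0.3,"slide": [0.024,-0.0031,0.001],"yaw": 0},
    {"gripper": 0.3,"slide": [0.024,-0.0031,0.001],"yaw": 0},
  ],
)

```text
time_s: 10.48
ee_pos: [0.4557, -0.3742, 0.0527]
eef_rot: [3.141, 0.0, 1.44]
force: [1.2, -3.3, -2.4]
grip_width: 0.0379
```

>>> arm_command(
  increments=[
    {"gripper": 0.3,"slide": [0.01,-0.0016,0],"yaw": 0},
    {"gripper": 0.3,"slide": [0.02,-0.0031,0],"yaw": 0},
    {"gripper": 0.3,"slide": [0.029,-0.0043,0],"yaw": 0},
    {"gripper": 0.3,"slide": [0.029,-0.0043,0],"yaw": 0},
  ],
)

```text
time_s: 10.98
ee_pos: [0.4851, -0.3784, 0.0529]
eef_rot: [3.14, 0.001, 1.44]
force: [2.3, -2.4, -1.1]
grip_width: 0.0375
```

>>> arm_command(
  increments=[
    {"gripper": 0.6,"slide": [0,0,0],"yaw": 0},
    {"gripper": 0.6,"slide": [0,0,0],"yaw": 0},
    {"gripper": 0.6,"slide": [0,0,0],"yaw": 0},
    {"gripper": 0.6,"slide": [0,0,0.03],"yaw": 0},
    {"gripper": 0.6,"slide": [0,0,0.07],"yaw": 0},
    {"gripper": 0.7,"slide": [0,0,0.085],"yaw": -0.17},
    {"gripper": 0.75,"slide": [0,0,0.085],"yaw": -0.35},
    {"gripper": 0.75,"slide": [0,0,0.085],"yaw": -0.53},
  ],
)

```text
time_s: 11.98
ee_pos: [0.4839, -0.3782, 0.1381]
eef_rot: [3.141, -0.0, 0.904]
force: [0.3, -0.7, 0.2]
grip_width: 0.0706
```

>>> arm_command(
  increments=[
    {"gripper": 0.75,"slide": [0,0,0],"yaw": -0.18},
    {"gripper": 0.75,"slide": [0,0,0],"yaw": -0.36},
    {"gripper": 0.75,"slide": [0,0,0],"yaw": -0.54},
    {"gripper": 0.75,"slide": [0,0,0],"yaw": -0.72},
    {"gripper": 0.75,"slide": [0,0,0],"yaw": -0.9},
    {"gripper": 0.75,"slide": [0,0,0],"yaw": -1.04},
    {"gripper": 0.75,"slide": [0,0,0],"yaw": -1.04},
    {"gripper": 0.75,"slide": [0,0,0],"yaw": -1.04},
  ],
)

```text
time_s: 12.98
ee_pos: [0.4839, -0.3783, 0.1378]
eef_rot: [-3.142, 0.0, -0.127]
force: [-0.4, -0.3, -0.2]
grip_width: 0.0706
```

```bash
python3 - <<'E'
from h import *
o=readout.get_obs(); print(o['time_s'],o['ee_pos'],o['eef_rot'],o['force'],o['grip_width'],o['qpos'])
snap('wrist','w7');snap('scene','s7')
a=cv2.resize(cv2.imread('pics/w7.png'),(512,384));b=cv2.resize(cv2.imread('pics/s7.png')[140:330,200:400],(400,380),interpolation=cv2.INTER_CUBIC)
im=np.zeros((384,800,3),np.uint8);im[:300,:400]=cv2.resize(a,(400,300),interpolation=cv2.INTER_AREA);im[:380,400:]=b
cv2.imwrite('pics/w7b.png',im)
E
```

```text
12.975 [ 0.48385457 -0.37825084  0.13784294] [-3.14155781e+00  1.98472031e-05 -1.27060750e-01] [-0.39670164 -0.33485328 -0.18257204] 0.0705964647060346 [-7.23147258e-01  5.00393210e-01  1.40335606e+00  1.87233520e-05
  1.23787937e+00  9.74703700e-01]
```

View pics/w7b.png

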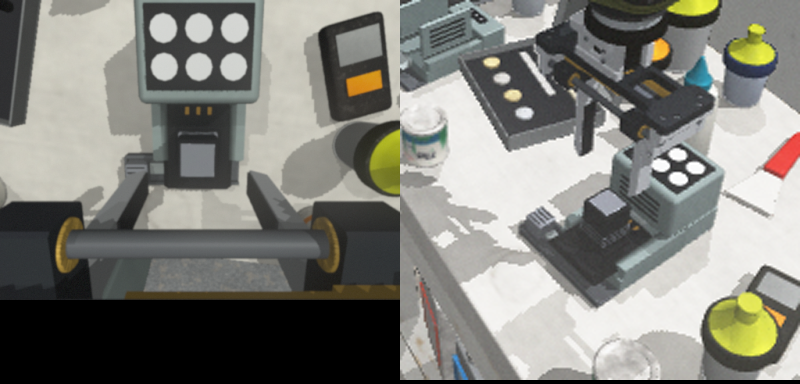

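The pack is seated partway in the lamp slide, centred between the turned fingers. Next: descend, grip sideways and push.

>>> arm_command(
  grip_force=40,
  increments=[
    {"gripper": 0.75,"slide": [0,0,-0.04],"yaw": -0.004},
    {"gripper": 0.75,"slide": [0,0,-0.075],"yaw": -0.004},
    {"gripper": 0.75,"slide": [0,0,-0.085],"yaw": -0.004},
    {"gripper": 0.3,"slide": [0,0,-0.085],"yaw": -0.004},
    {"gripper": 0.3,"slide": [0,0,-0.085],"yaw": -0.004},
    {"gripper": 0.3,"slide": [0,0,-0.085],"yaw": -0.004},
    {"gripper": 0.3,"slide": [0,0,-0.085],"yaw": -0.004},
  ],
)

```text
time_s: 13.95
ee_pos: [0.4842, -0.3785, 0.0536]
eef_rot: [3.141, -0.001, -0.134]
force: [-0.3, 0.2, 3.4]
grip_width: 0.0376
```

>>> arm_command(
  increments=[
    {"gripper": 0.3,"slide": [0,0,0],"yaw": 0},
    {"gripper": 0.3,"slide": [0.005,-0.0007,0],"yaw": 0},
    {"gripper": 0.3,"slide": [0.01,-0.0013,0],"yaw": 0},
    {"gripper": 0.3,"slide": [0.015,-0.002,0],"yaw": 0},
    {"gripper": 0.3,"slide": [0.02,-0.0026,0],"yaw": 0},
    {"gripper": 0.3,"slide": [0.02,-0.0026,0],"yaw": 0},
  ],
)

```text
time_s: 14.7
ee_pos: [0.5032, -0.3815, 0.0537]
eef_rot: [3.141, 0.001, -0.134]
force: [-8.3, -0.3, 11.5]
grip_width: 0.0377
```

>>> arm_command(
  increments=[
    {"gripper": 0.3,"slide": [0.003,-0.0004,0.0005],"yaw": 0},
    {"gripper": 0.3,"slide": [0.006,-0.0008,0.0005],"yaw": 0},
    {"gripper": 0.3,"slide": [0.006,-0.0008,0.0005],"yaw": 0},
  ],
)

```text
time_s: 15.08
ee_pos: [0.5086, -0.3822, 0.0538]
eef_rot: [3.141, 0.003, -0.134]
force: [-11.6, -0.8, 10.0]
grip_width: 0.0381
```

>>> arm_command(
  increments=[
    {"gripper": 0.3,"slide": [0.002,-0.0003,0],"yaw": 0},
    {"gripper": 0.3,"slide": [0.002,-0.0003,0],"yaw": 0},
  ],
)

```text
time_s: 15.32
ee_pos: [0.5105, -0.3825, 0.0538]
eef_rot: [3.141, 0.003, -0.134]
force: [-12.1, 0.3, 8.8]
grip_width: 0.038
```

>>> arm_command(
  increments=[
    {"gripper": 0.3,"slide": [0.001,-0.0001,0],"yaw": 0},
    {"gripper": 0.3,"slide": [0.001,-0.0001,0],"yaw": 0},
  ],
)

```text
time_s: 15.58
ee_pos: [0.5113, -0.3826, 0.0538]
eef_rot: [3.141, 0.003, -0.134]
force: [-14.9, -2.2, 10.9]
grip_width: 0.0379
```

>>> arm_command(
  increments=[
    {"gripper": 0.3,"slide": [0.001,-0.0001,0],"yaw": 0},
    {"gripper": 0.3,"slide": [0.001,-0.0001,0],"yaw": 0},
  ],
)

```text
time_s: 15.82
ee_pos: [0.5122, -0.3827, 0.0538]
eef_rot: [3.141, 0.004, -0.134]
force: [-15.8, 0.3, 11.4]
grip_width: 0.0378
```

>>> arm_command(
  increments=[
    {"gripper": 0.3,"slide": [0.001,-0.0001,0.0],"yaw": 0},
    {"gripper": 0.3,"slide": [0.001,-0.0001,0.0],"yaw": 0},
  ],
)

```text
time_s: 16.08
ee_pos: [0.5123, -0.3828, 0.0539]
eef_rot: [3.141, 0.006, -0.134]
force: [-22.5, 1.2, 16.0]
grip_width: 0.0377
```

>>> arm_command(
  increments=[
    {"gripper": 0.3,"slide": [0.001,-0.0001,0.0],"yaw": 0},
    {"gripper": 0.3,"slide": [0.001,-0.0001,0.0],"yaw": 0},
  ],
)

```text
time_s: 16.32
ee_pos: [0.5126, -0.3829, 0.0539]
eef_rot: [-3.141, 0.007, -0.134]
force: [-28.5, 2.5, 17.6]
grip_width: 0.0381
```

```bash
python3 - <<'E'
from h import *
o=readout.get_obs(); print(o['time_s'],o['ee_pos'],o['eef_rot'],o['force'])
snap('wrist','w8');snap('scene','s8')
im=np.zeros((600,800,3),np.uint8)
im[:,:400]=cv2.resize(cv2.imread('pics/w8.png')[100:340,90:250],(400,600),interpolation=cv2.INTER_CUBIC)
im[:,400:]=cv2.resize(cv2.imread('pics/s8.png')[195:315,240:320],(400,600),interpolation=cv2.INTER_CUBIC)
cv2.imwrite('pics/w8b.png',im)
E
```

```text
16.325 [ 0.5126004  -0.38289478  0.05390333] [-3.14142772  0.00715675 -0.13435142] [-28.53541821   2.45848045  17.58078651]
```

View pics/w8b.png

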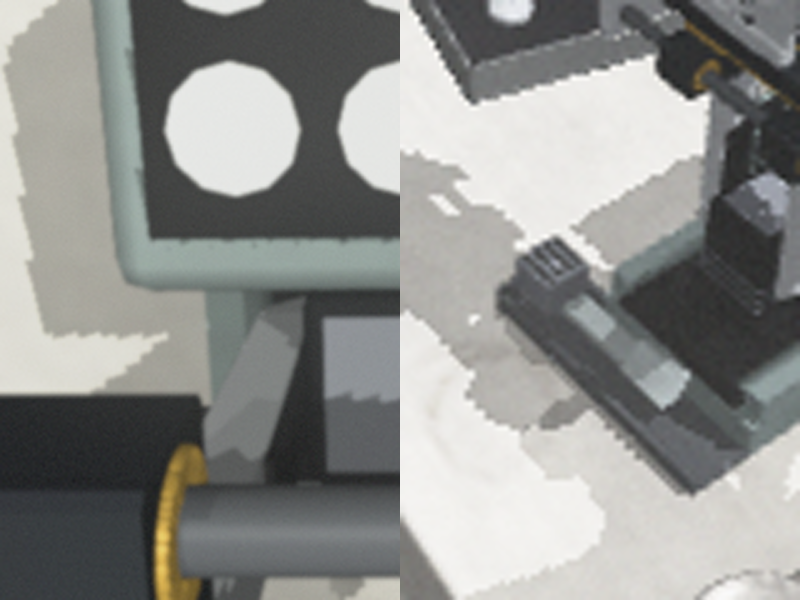

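The scene crop shows the pack's tail past the catch, with the catch nose exposed at about (660,385). The rising force shows the hard stop was reached. I'll compare the pad with its height at the start.

```bash
python3 - <<'E'
from h import *
a=cv2.cvtColor(ld('s0')['color'],cv2.COLOR_RGB2GRAY).astype(np.float32);p=proj(ld('s0'),[[.4615,-.3042,.034],[.4615,-.3042,.025]]);print(p)
u,v=p[0].round().astype(int);T=a[v-9:v+8,u-9:u+9]
for n in('s0','s6','s7','s8'):
    b=cv2.cvtColor(ld(n)['color'],cv2.COLOR_RGB2GRAY).astype(np.float32)[v-21:v+22,u-21:u+21]
    r=cv2.matchTemplate(b,T,cv2.TM_CCOEFF_NORMED);_,m,_,l=cv2.minMaxLoc(r);print(n,m,np.array(l)-12)
E
```

```text
[[270.46036835 246.4594358 ]
 [270.37066341 249.07119807]]
s0 0.999998927116394 [0 0]
s6 0.5429415702819824 [-5 -5]
s7 0.9469025135040283 [0 1]
s8 0.9392578601837158 [0 0]
```

>>> arm_command(
  increments=[
    {"gripper": 0.3,"slide": [-0.003,0.0004,0],"yaw": 0},
    {"gripper": 0.3,"slide": [-0.006,0.0008,0],"yaw": 0},
    {"gripper": 0.3,"slide": [-0.006,0.0008,0],"yaw": 0},
  ],
)

```text
time_s: 16.8
ee_pos: [0.5098, -0.3822, 0.0536]
eef_rot: [3.14, -0.001, -0.134]
force: [-2.2, -5.3, 2.4]
grip_width: 0.0377
```

>>> arm_command(
  increments=[
    {"gripper": 0.75,"slide": [0,0,0],"yaw": 0},
    {"gripper": 0.75,"slide": [0,0,0],"yaw": 0},
    {"gripper": 0.75,"slide": [0,0,0],"yaw": 0},
    {"gripper": 0.75,"slide": [0,0,0.03],"yaw": 0},
    {"gripper": 0.75,"slide": [-0.01,0,0.08],"yaw": 0},
    {"gripper": 0.75,"slide": [-0.06,0.02,0.12],"yaw": 0},
    {"gripper": 0.75,"slide": [-0.12,0.04,0.14],"yaw": 0},
    {"gripper": 0.75,"slide": [-0.12,0.04,0.14],"yaw": 0},
  ],
)

```text
time_s: 17.8
ee_pos: [0.3882, -0.341, 0.1952]
eef_rot: [3.14, -0.002, -0.135]
force: [0.4, -0.4, 0.5]
grip_width: 0.0709
```

```bash
python3 - <<'E'
from h import *
o=readout.get_obs(); print(o['time_s'],o['ee_pos'],o['eef_rot'],o['force'])
snap('wrist','w9');snap('scene','s9')
im=np.zeros((600,800,3),np.uint8)
im[:300,:400]=cv2.resize(cv2.imread('pics/w9.png'),(400,300),interpolation=cv2.INTER_AREA)
im[300:,:400]=cv2.resize(cv2.imread('pics/s9.png'),(400,300),interpolation=cv2.INTER_AREA)
im[:,400:]=cv2.resize(cv2.imread('pics/s9.png')[195:315,260:340],(400,600),interpolation=cv2.INTER_CUBIC)
cv2.imwrite('pics/w9b.png',im)
a=cv2.cvtColor(ld('s8')['color'],cv2.COLOR_RGB2GRAY).astype(np.float32);u,v=270,246;T=a[v-9:v+8,u-9:u+9]
for n in('s7','s8','s9'):
    b=cv2.cvtColor(ld(n)['color'],cv2.COLOR_RGB2GRAY).astype(np.float32)[v-21:v+22,u-21:u+21]
    r=cv2.matchTemplate(b,T,cv2.TM_CCOEFF_NORMED);_,m,_,l=cv2.minMaxLoc(r);print(n,m,np.array(l)-12)
E
```

```text
17.8 [ 0.38823907 -0.3410499   0.19520591] [ 3.14008853e+00 -2.03805674e-03 -1.35171096e-01] [ 0.36159441 -0.39361256  0.52131939]
s7 0.9058525562286377 [0 1]
s8 1.0 [0 0]
s9 0.933309018611908 [0 0]
```

View pics/w9b.png

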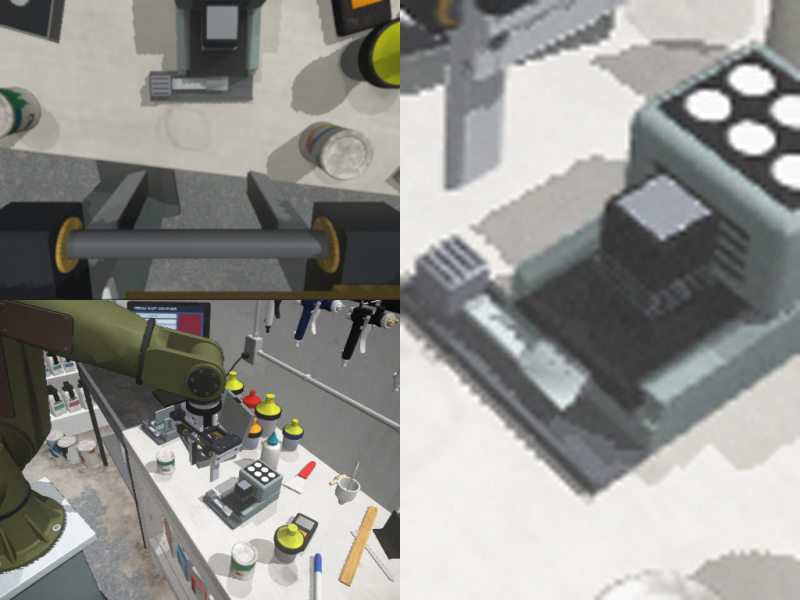

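The pack is home against the housing. The catch nose is up behind its tail at about (560,375), the pad is at its rest height, and the gripper is clear.

```bash
python3 -c "
from station import job; print(job.hand_in())"
```

```text
the job is handed in; nothing more can be done
None
```

The battery pack is now in the lamp, fully home with the lamp's catch up behind it, and I handed the job in at about 17.8 s of the 58 s limit.

I pressed the charger's catch and the pack popped loose. I drew it out gripped fore and aft and slid it most of the way into the lamp. Then I re-gripped it left and right and pushed it to the hard stop.

**Pack held:** when I eased back from the stop, the push on the tool fell from about 28 N to 2 N. That is less than the ejector alone would give, so the catch was taking the load.

**Last pictures:** after release, the pack sits against the lamp housing with the catch nose exposed behind its tail. The pad matches its starting height; that comparison is coarse, because full catch travel is only about 2.6 pixels. The gripper was clear and touching nothing. The film gauge, tins, bottle and cup looked undisturbed by eye; I did not measure their positions.

**Off plan:**
- One early move call was refused because it had no yaw values; I sent it again differently.
- The final push met more force than the ejector's 5 N. It reached about 28 N along the slide and 18 N upward at the stop, still well under the limits.

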